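# Set the bag sealer's time dial and index its bag stop

## Task

Set up the bench bag sealer for the long doughnut bags: turn its time dial to the 4 (the middle long mark of its nine marks, which count clockwise from 0), then take the bag stop by its grip and slide it outwards along its rail until its ball clicks into the far notch, without running past it. Finish holding the stop by its grip, at rest in that notch, so that a colleague can tighten its lock screw, and leave everything else on the table where it is.

Things in the scene. Friction and masses are not known exactly. Their poses are not given: they have to be found in the camera images.
- sealer: bench impulse sealer with a bag shelf, one machine fixed to the table; its place and turn differ each time. Origin on the table under its rail. +y points from the shelf to the jaws, +x along the jaws (roughly away from the robot), z up; offsets below are in these axes, mm. Aluminium rail 20 wide, top at z 72, along y at x 0, from y 110 to -120, end stops to z 80; the bag stop rides on it
- housing_top (a point): middle of the top of the sealer's white transformer housing, 140 (x) x 120 (y) mm, top 85 mm above the table; the time dial stands on it, 15 mm in -x of this point, amid a round plate with the nine marks. From 76 mm in +x of this point the pivot cheeks stand up to 112 mm above the table
- press_pivot (a point): pivot of the sealer's fixed, raised pressing arm (30 mm wide), 103 mm above the table; from here the arm rises in +x, at 15 degrees, to about 178 mm at its far end 280 mm away, over the jaw base (280 x 78 mm, top at z 80, centred 118 mm in +x of the pivot)
- shelf_mid (a point): middle of the top of the steel bag shelf, 275 (x) x 270 (y) mm, 60 mm above the table; bags lie on it, and the stop's fence crosses it
- dial (a joint): angle of the time dial, rad: 0 = pointer at the first mark (0), grows clockwise seen from above, 0.5 rad per mark, nine marks 0 to 8 (4.0 rad, end stops at both ends); mark 4 = 2.0 rad, where the pointer looks along the sealer's +y. Marks 0, 4 and 8 are long, the others short. Starts between 0.3 and 1.3. Friction about 0.04 N m; stays where it is left
- dial_grip (a point): point on the dial's axis, 22 mm above the housing's top; its x axis lies along the bar towards the pointer end. The dial is a black disc 42 mm across and 8 high carrying a bar 38 long, 12 wide, from 8 to 30 mm above the housing, with a white line on the pointer end; grip the bar across its 12 mm
- bag_stop: the bag stop: aluminium carriage 50 x 44 mm (top at z 91) on the rail, black upright grip, steel fence 3 mm thick reaching 195 mm over the shelf in +x, lock screw facing -x, spring plunger with a 10 mm ball on the index strip. Axes as the sealer's; origin on the rail's centre line at table height, level in y with grip and ball. Slides only along the sealer's y, from y 70 to y -80; outwards is -y
- stop_grip (a point): middle of the stop's grip, 110 mm above the table; the grip is 30 (x) x 12 (y) mm, z 91 to 121; grip it across its 12 mm, fingers on its +y and -y sides. 4 mm in +x of bag_stop. Sliding friction about 1.5 N; the ball drops 2 mm into a notch, draws the stop the last 4 mm to its middle and takes roughly 8 to 12 N to leave it
- index_strip: steel index strip 14 x 200 x 4 mm lying beside the rail on the robot's side (22 mm in -x of the rail's middle), top at z 64, with two cross notches 8 mm wide; it is set differently along the rail each time (up to 10 mm either way). Origin at the middle of its underside, axes as the sealer's
- near_notch (a point): middle of the notch nearer to the jaws (30 mm in +y of the strip's middle), for short bags: not the wanted one. The stop may start on either side of it
- far_notch (a point): middle of the far notch (35 mm in -y of the strip's middle), for long bags: the wanted one. The stop is indexed when bag_stop is level with it along the sealer's y. The stop always starts on the jaws' side of it, at least 15 mm off
- donut_a: pale green iced doughnut, 77 mm across, 32 high, on a 10 mm wooden stick that sticks out 80 mm; bystander, lies between the robot and the rail
- donut_b: dark iced doughnut of the same size; bystander, lies between the robot and the shelf
- tub: open white food tub 110 x 160 x 45 mm, bystander right of the shelf
- squeeze_bottle: white squeeze bottle 52 mm across, 150 high, bystander left of the housing
- tape_roll: roll of clear tape 90 mm across, 24 high, bystander at the right
- stick_cup: steel cup 72 mm across with wooden sticks, 125 high, bystander at the right, on the robot's side

How it is judged:
By the outcome, as a careful person would: the job done as asked, in the order asked, and still so for the second after the job is handed in, while the arm keeps its last pose, push and grip.
It also fails if it takes over 61 s, if anything falls off the work surface, if the arm or the gripper's body presses on something with over 40 N, if the wrist force passes 120 N, or if a joint passes its speed limit or range.

## Robot

A 6-joint arm with a two-finger parallel gripper is mounted at the origin on the work surface. World frame = base frame: x ahead of the robot, y to its left, z up, the work surface at z = 0. Lengths are in mm, angles in rad, forces in N, time in s.
With the tool pointing down it reaches from about 300 to 775 mm from the base axis. Payload 14.6 kg.
Tool frame: the origin (TCP) lies midway between the tips of the shut fingers; the grasp point (between the pads) lies grasp_offset behind it (grasp_offset is the distance from the TCP to the grasp point, in mm); z points along the fingers, y is the line along which they close (so a half turn about z gives the same grasp; the last joint's range is limited). The gripper opens to 94 mm and grips with 3 to 60 N. Pads are 16 mm wide; open, the fingers measure 119 mm over their backs; the gripper's body (75 mm by 177 mm) begins 78 mm behind the grasp point.
Start: joints at [-1.211, 0.3, 1.521, -0, 1.321, -0.067], TCP at [227.67, -500.655, 176.546] pointing down, gripper open.
Joint ranges: [-3.03, 3.03], [-0.79, 2.21], [0.23, 2.52], [-1.04, 4.18], [0, 3.07], [-2.55, 2.55]. Speed limits (rad/s): [2.22, 2.22, 2.57, 3.14, 3.14, 3.14].

## Interface

Orientations are given as [roll, pitch, yaw] about the fixed x, y, z axes, in that order (R = Rz(yaw) Ry(pitch) Rx(roll)).
In Python, from cell import * gives the robot as it stands. The module is installed in compiled form; this text tells all that it offers.
- The arm moves only by the shell command python3 -m jog 'ROWS' [FORCE]. ROWS is JSON, a list of rows, each a list of 3 entries, a list of its own where there are three numbers: the finger opening in mm, from 0 to 94, then the shift along the tool's x, y, z in units of 50 mm (1.0 is 50 mm), then the turn about the tool's z in units of 180 degrees (1.0 is 180 degrees). In form: [[fingers, [dx, dy, dz], twist], ...]. A call has 1 to 20 rows; each row shifts and turns the commanded pose from where the row before left it, along the tool's axes as they then stand; what a row does not reach is not made up. A row lasts 1/10 s, in which the tool goes at most 50 mm and 8.59 degrees, less where a joint would pass 70% of its speed; a pose out of reach is approached as far as the arm can. A call with a number of a shift or a turn outside -1 to 1 is refused whole. A call with a gripper value outside its range is refused whole. The fingers move at their own pace and stop on an object; FORCE is the grip in N (left out, the last holds). Time passes only in rows, so rows that do not move let the fingers close. It gives the time, the measured TCP pose, the force, the opening and the grip force at its end, in the units of the state.
- read_state(): the state, without advancing time (a new reading comes with each control period).
- camera(name): name is "scene" or "top"; returns the picture (384x512x3 uint8, red, green, blue); there is no depth.
- calibration(name): a dict with "mtx" (3x3 intrinsics, pixels), "cam_to_world" (4x4, takes a point from camera to world coordinates). Camera axes: x right, y down, z forward; pixel columns grow to the right and rows downward; lengths in mm; the calibration is good to about 2 mm. A picture is of the moment at which its call begins. calibration takes no time and is no camera call.
- sign_off(): hands the job in; it is judged then, once.
Trained networks look in the newest picture that a camera, given by its name, has taken for a name from the list of things; names that differ only in an ending like _2 or _b are one class to them, and where a whole thing is asked for, a point or a joint stands for the part that bears it (a point fixed in the world has none). Each returns a list of dicts, best first, with "conf" (0 to 1); they miss things now and then, are a little off and sometimes report something else, mostly with a low value. They report only what shows in the picture. A call takes as long as a camera call.
- regions_of(camera, query): "pixels" (384x512 bool, what is visible of it) and "rect" ([centre column, centre row, width, height] in pixels, round what is visible of it).
The state is a dict: "clock": time; "joints": joint angles; "qd": joint speeds; "effort": joint torques, N m; "eef_pos": TCP position; "eef_rot": TCP orientation; "wrist_force": force on the tool from outside, world axes, zero at the start; "moment": the same for the moment, N m; "finger_gap": finger opening in mm; "finger_force": force on a finger pad.
Only numpy, scipy, OpenCV 4.12 (cv2) and the standard library are available. Lean on these libraries where they do the work, as an engineer would, in place of code of your own. Each camera call takes 0.05 s, during which the arm holds its last target. There are 200 camera calls.

## Working session

There is one attempt and no reset: what is moved stays moved. The work goes in short steps, Python scripts to look and compute and a shell command to move; the robot and the scene stay as the last step left them, time stands still between calls to the robot, and variables do not carry over. Pictures are saved under pics/ and viewed, at most 10 in all, crops included, and the job is handed in when it is done.

```bash
mkdir -p pics; python3 - <<'E'
from cell import *
import cv2,numpy as np
np.set_printoptions(precision=3,suppress=True)
s=read_state();print(s)
for n in("scene","top"):
    im=camera(n);cv2.imwrite(f"pics/{n}0.png",cv2.resize(im[:,:,::-1],(796,597),interpolation=cv2.INTER_CUBIC))
    c=calibration(n);print(n,np.array(c["mtx"]),np.array(c["cam_to_world"]))
    for q in("housing_top","dial","bag_stop","stop_grip","index_strip","near_notch","far_notch","shelf_mid","press_pivot","dial_grip"):
        r=regions_of(n,q)
        print(q,[(round(float(d["conf"]),2),np.round(d["rect"],1).tolist(),int(d["pixels"].sum())) for d in r[:2]])
E
```

```text
{'clock': 0.0, 'joints': array([-1.211,  0.3  ,  1.522,  0.   ,  1.321, -0.067]), 'qd': array([-0.001,  0.   ,  0.   ,  0.   ,  0.   , -0.   ]), 'effort': array([ -0.001, -53.18 , -35.273,   0.071,   0.024,  -0.   ]), 'eef_pos': array([ 227.568, -500.378,  175.993]), 'eef_rot': array([-3.14 , -0.   ,  0.427]), 'wrist_force': array([ 0.57 , -0.772, -0.721]), 'moment': array([ 0.003, -0.036, -0.001]), 'finger_force': 0.0, 'finger_gap': 94.55758137262342}
scene [[469.756   0.    256.96 ]
 [  0.    469.756 185.699]
 [  0.      0.      1.   ]] [[   0.628    0.601   -0.495 1113.464]
 [   0.778   -0.494    0.387 -401.823]
 [  -0.012   -0.628   -0.778  917.84 ]
 [   0.       0.       0.       1.   ]]
housing_top [(0.79, [314.1, 216.6, 218.4, 203.6], 22258), (0.51, [309.4, 129.4, 13.5, 11.5], 210)]
dial [(0.5, [308.2, 127.8, 18.2, 25.7], 213), (0.24, [252.3, 172.1, 27.1, 28.8], 527)]
bag_stop [(0.92, [272.1, 225.5, 59.4, 92.2], 1450), (0.24, [198.7, 179.2, 35.0, 45.3], 817)]
stop_grip [(0.85, [273.8, 223.8, 61.3, 90.1], 1324)]
index_strip [(0.61, [256.8, 192.6, 81.1, 33.4], 330)]
near_notch [
[... 541 characters left out ...]
.599]
 [   0.       0.       0.       1.   ]]
housing_top [(0.95, [228.9, 133.7, 181.4, 194.0], 18409), (0.48, [118.8, 189.8, 28.2, 23.8], 531)]
dial [(0.48, [167.4, 205.2, 14.9, 12.2], 251)]
bag_stop [(0.8, [262.9, 146.4, 37.1, 93.9], 843)]
stop_grip [(0.63, [260.7, 148.2, 30.2, 95.2], 879), (0.62, [358.1, 241.9, 37.5, 34.9], 715)]
index_strip [(0.63, [252.4, 180.4, 75.1, 17.8], 291), (0.59, [168.3, 201.5, 18.7, 15.6], 258)]
near_notch [(0.87, [253.2, 182.3, 78.5, 24.5], 394)]
far_notch [(0.87, [250.3, 182.5, 80.8, 22.2], 362)]
shelf_mid [(0.67, [231.3, 131.8, 176.6, 195.2], 18441)]
press_pivot [(0.83, [230.2, 135.4, 181.5, 197.5], 18213)]
dial_grip [(0.55, [168.5, 203.9, 16.6, 15.4], 217)]
```

```bash
python3 - <<'E'
from cell import *
import cv2
im=camera("top")[:,:,::-1]
cv2.imwrite("pics/topc.png",cv2.resize(im[80:240,120:330],None,fx=3.75,fy=3.75,interpolation=cv2.INTER_CUBIC))
E
```

```text
(no output)
```

View pics/top0.png

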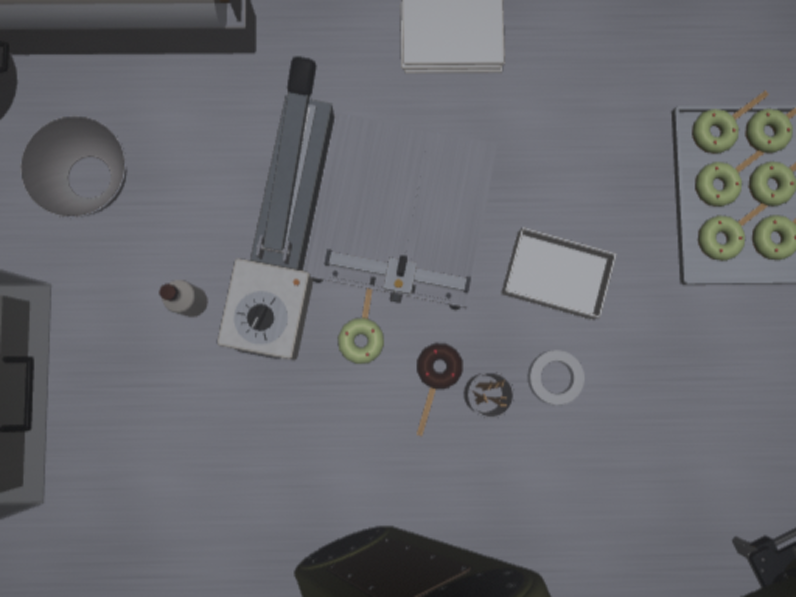

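View pics/topc.png

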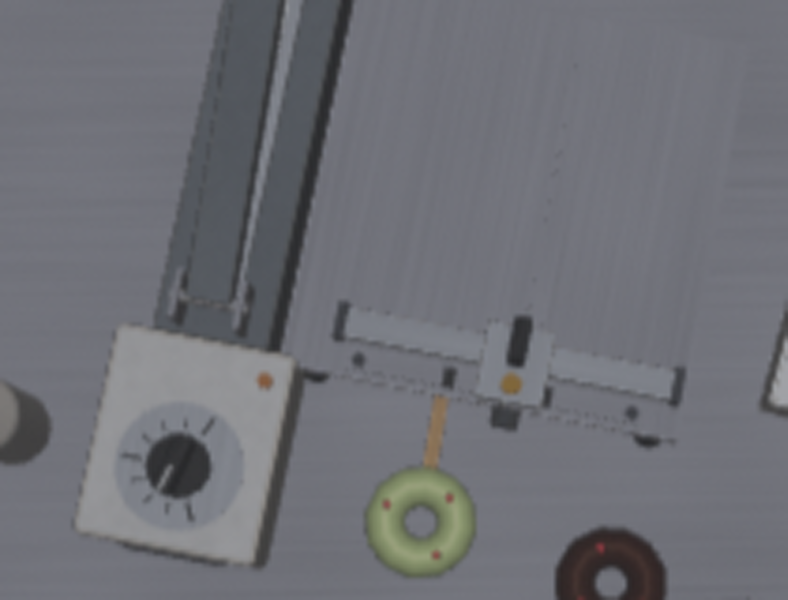

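View pics/scene0.png

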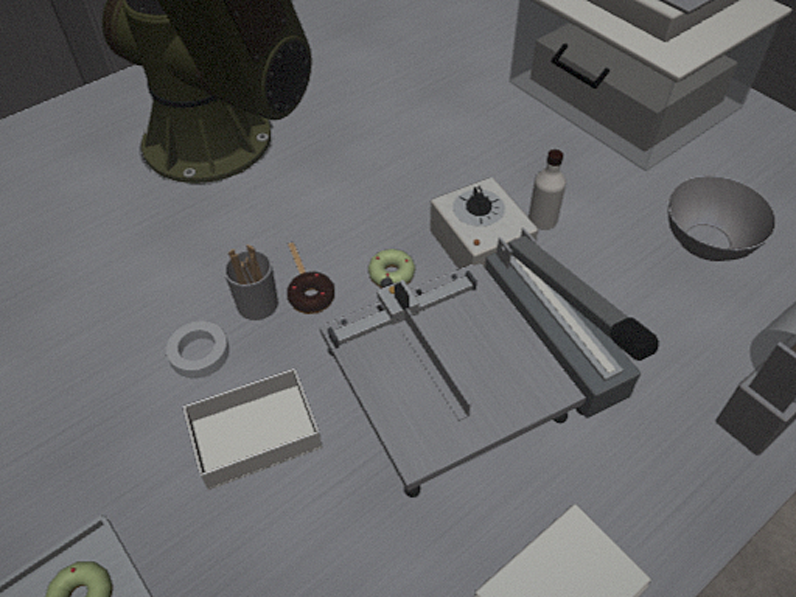

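The top view shows the dial at crop (178,466), with its pointer lower left at (163,486). The long marks are at (190,510), (120,457) and (210,425). The strip's notches are at (449,378) and (547,396), and the grip is at (518,342), between them. The scene view confirms this layout.

```bash
cat > h.py <<'E'
from cell import *
import cv2,numpy as np
np.set_printoptions(precision=3,suppress=True)
def ray(n,u,v):
    c=calibration(n);M=np.array(c["cam_to_world"]);d=M[:3,:3]@np.linalg.inv(c["mtx"])@[u,v,1.];return M[:3,3],d
def atz(n,u,v,z):
    o,d=ray(n,u,v);return (o+d*(z-o[2])/d[2])
def proj(n,P):
    c=calibration(n);M=np.linalg.inv(c["cam_to_world"]);p=M[:3,:3]@P+M[:3,3];q=np.array(c["mtx"])@p;return q[:2]/q[2]
def crop(n,f,c0,r0,c1,r1,k):
    im=camera(n)[:,:,::-1];cv2.imwrite(f,cv2.resize(im[r0:r1,c0:c1],None,fx=k,fy=k,interpolation=cv2.INTER_CUBIC))
E
python3 - <<'E'
from h import *
try: print("go",grasp_offset)
except Exception as e: print(e)
T=lambda u,v,z: atz("top",120+(u+.5)/3.75-.5,80+(v+.5)/3.75-.5,z)
H=[T(*p,85) for p in((118,325),(299,355),(258,566),(78,530))]
for p in H: print("corner",p)
print("htop",np.mean(H,0))
ys=[(H[0]-H[1]),(H[3]-H[2])];print([np.degrees(np.arctan2(d[1],d[0])) for d in ys])
a,b=T(358,360,66),T(632,413,66);d=a-b;print("screws",a,b,np.linalg.norm(d),np.degrees(np.arctan2(d[1],d[0])))
a,b=T(342,322,80),T(679,387,80);d=a-b;print("endstops",a,b,np.linalg.norm(d),np.degrees(np.arctan2(d[1],d[0])))
print("notch",T(449,378,64),T(547,396,64))
print("grip",T(518,341,121),"dial",T(178,466,95),"plate",T(180,466,85))
for m in((190,510),(120,457),(210,425)):
    d=T(*m,85)-T(180,466,85);print(np.degrees(np.arctan2(d[1],d[0])))
d=T(163,486,115)-T(178,466,115);print("ptr",np.degrees(np.arctan2(d[1],d[0])))
crop("scene","pics/s1.png",200,110,355,225,5)
crop("top","pics/t1.png",140,180,195,225,14)
E
```

```text
go 18.8
corner [623.078 256.131  85.   ]
corner [602.142 138.482  85.   ]
corner [465.516 164.962  85.   ]
corner [489.998 280.606  85.   ]
htop [545.184 210.045  85.   ]
[np.float64(79.90977990899458), np.float64(78.04667801662688)]
screws [601.084 101.342  66.   ] [563.861 -79.386  66.   ] 184.52149061058853 78.36193604160152
endstops [624.368 110.813  80.   ] [ 579.136 -109.259   80.   ] 224.67199424711265 78.38564421751843
notch [588.704  41.308  64.   ] [576.006 -23.448  64.   ]
grip [604.544  -3.259 121.   ] dial [529.775 215.011  95.   ] plate [530.562 215.353  85.   ]
-166.9930283717339
80.80473136634875
-36.06935803168758
ptr 143.2486646806205
```

View pics/s1.png

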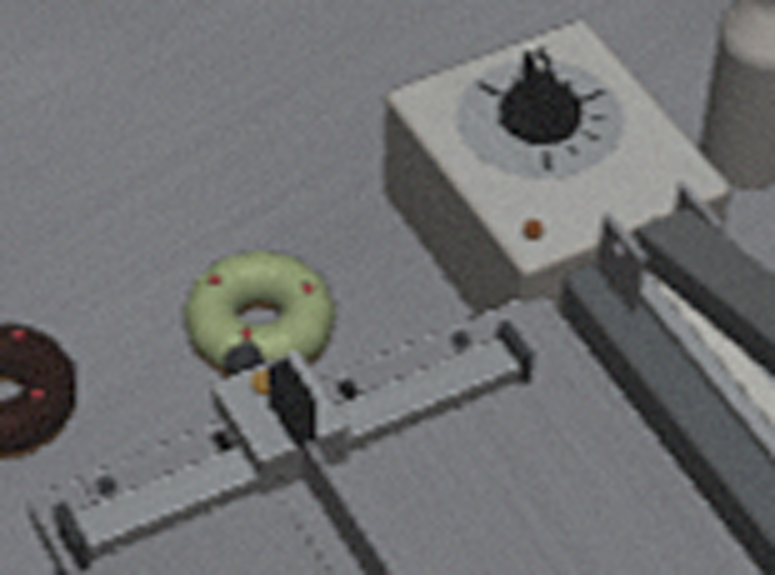

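View pics/t1.png

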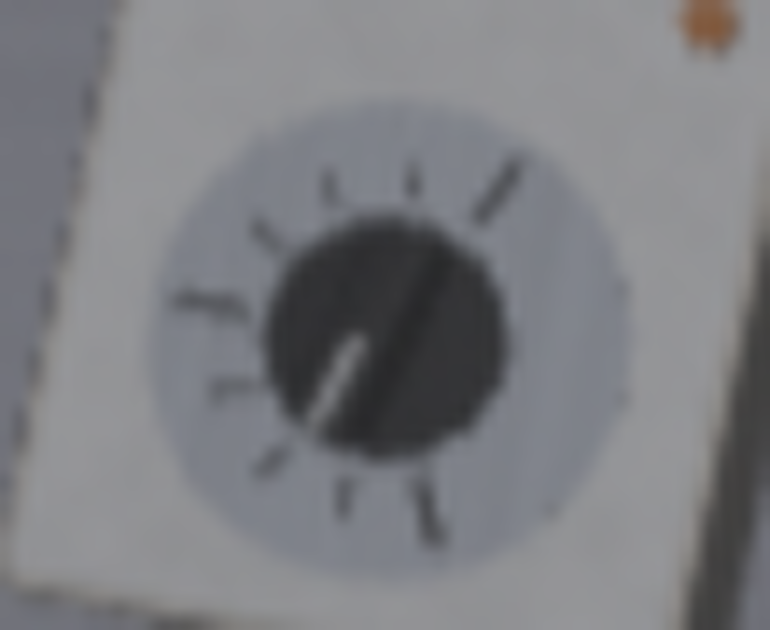

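The scene crop shows the notches at (347,389) and (222,438), the strip screws at (460,340) and (107,486), and the plate centre at (541,119). The dial crop shows the white line running from (360,340) to (312,432), so the pointer sits between marks 1 and 2 at about 152° in world yaw.

```bash
python3 - <<'E'
from h import *
S=lambda u,v,z: atz("scene",200+(u+.5)/5-.5,110+(v+.5)/5-.5,z)
T=lambda u,v,z: atz("top",140+(u+.5)/14-.5,180+(v+.5)/14-.5,z)
a,b=S(460,340,66),S(107,486,66);d=a-b;print("screws",a,b,np.linalg.norm(d),np.degrees(np.arctan2(d[1],d[0])),(a+b)/2)
print("notch",S(347,389,64),S(222,438,64))
H=[S(*p,85) for p in((388,98),(581,21),(727,190),(527,273))];print(*H,"htop",np.mean(H,0))
print("plate",S(541,119,85),T(391,340,85)); print("dialdisc",T(388,338,93))
a,b=T(360,340,115),T(312,432,115);d=b-a;print("line",a,b,np.linalg.norm(d),np.degrees(np.arctan2(d[1],d[0])))
# grip dark segmentation
for n,box in(("top",(240,155,285,195)),("scene",(245,175,270,205))):
    im=camera(n).astype(int);c0,r0,c1,r1=box;m=im[r0:r1,c0:c1].max(2)
    print(n);print(*[''.join('%4d'%v for v in r) for r in (m[8:20,12:28] if n=="top" else m[2:28,5:])],sep='\n')
E
```

```text
screws [604.451 100.619  66.   ] [567.718 -78.865  66.   ] 183.20371797476705 78.43385184878413 [586.085  10.877  66.   ]
notch [592.125  41.473  64.   ] [577.853 -21.198  64.   ]
[473.572 166.962  85.   ] [494.061 280.983  85.   ] [627.016 252.61   85.   ] [604.995 141.205  85.   ] htop [549.911 210.44   85.   ]
plate [533.656 216.175  85.   ] [530.757 215.763  85.   ]
dialdisc [530.466 214.98   93.   ]
line [528.408 216.108 115.   ] [512.961 224.079 115.   ] 17.382096111191757 152.70530503361607
top
 124 124 125 124 122 120 118 119 117 121 125 126 125 126 120 121
 123 124 125 124 120  94  81  81  85  96 123 126 125 125 121 121
 114 125 125 123 117  69  53  53  59  71 121 126 125 124 120 122
 131 137 127 119 102  57  50  52  54  63 119 124 117 122 121 123
 138 138 133 127 102  56  50  53  53  66 117 125 120 122 121 123
 137 136 135 130  91  54  51  53  53  74 126 132 127 127 122 121
 137 136 135 129  76  52  52  52  58  97 130 134 132 134 132 131
 137 136 135 126  67  51  53  52  58 107 131 134 134 136 135 130
 137 135 133 112  60  53  53  52  64 123 133 133 134 136 135 124
 137 135
[... 1598 characters left out ...]
  24  28  36  38  25  17 112 149 139 141 144 144 142
 144 138 141 139 141 143  99  32  33  39  37  31  23 113 147 142 144 151 120 102
 139 138 134 135 140 140 126  67  21  31  24  39  19 116 157 140 111  90  80  95
 149 138 136 139 138 143 142 110  49  23  26  25  19  85  93  81  74  70  72  95
 129 144 141 140 136 139 143 146  99  32  33  79  83  70  77  63  79  74  77  74
 123 153 140 141 136 137 141 157 136  75  45  78 113  96  70  75  72  70  74  69
  73 124 141 143 144 146 120  88  82  78  63  54 109 117  86  68  78  64  67  89
  55 103 149 146 106  91  78  69  67  73  71  52  87 122 105  71  78  73  69  97
  72  60  77  86  75  73  74  74  76  71  66  49  55  86  97  85  70  83  97 115
```

```bash
python3 -m jog '[[40,[0,0,-0.8],0],[40,[0.6,-0.55,0],0],[40,[0.6,-0.55,0],0],[40,[0.6,-0.55,0],0],[40,[0.6,-0.55,0],0],[40,[0.6,-0.55,0],0],[40,[0.6,-0.55,0],0],[40,[0.6,-0.55,0],0],[40,[0.6,-0.55,0],0],[40,[0.6,-0.55,0],0],[40,[0.6,-0.55,0],0],[40,[0.6,-0.55,0],0],[40,[0.6,-0.55,0],0],[40,[0.6,-0.55,0],0],[40,[0.6,-0.55,0],0],[40,[0.6,-0.55,0],0],[40,[0.6,-0.55,0],0],[40,[0.6,-0.55,0],0],[40,[0.6,-0.55,0],0],[40,[0.6,-0.55,0],0]]' 10
python3 -m jog '[[40,[0,0,0],-0.047],[40,[0,0,0],-0.047],[40,[0,0,0],-0.047],[40,[0,0,0],-0.047],[40,[0,0,0],-0.047],[40,[0,0,0],-0.047],[40,[0,0,0],-0.047],[40,[0,0,0],-0.047],[40,[0,0,0],-0.047],[40,[0,0,0],-0.047],[40,[0,0,0],-0.047],[40,[0,0,0],-0.047],[40,[0,0,0],-0.047],[40,[0,0,0],-0.047],[40,[0,0,0],-0.047],[40,[0,0,0],0],[40,[0,0,0],0]]'
```

```text
clock: 3.35
eef_pos: [530.6, 212.7, 216.5]
eef_rot: [3.142, -0.0, 0.427]
wrist_force: [0.2, -1.4, 0.6]
finger_gap: 40.2
finger_force: 0.0
clock: 5.05
eef_pos: [530.2, 210.9, 216.5]
eef_rot: [-3.142, -0.0, 2.637]
wrist_force: [-0.0, 0.7, 0.4]
finger_gap: 39.8
finger_force: 0.0
```

```bash
python3 -m jog '[[40,[0.01,0.094,0.5],-0.008],[40,[0,0,0.5],0],[40,[0,0,0.5],0],[40,[0,0,0.4],0],[40,[0,0,0.3],0],[40,[0,0,0.1],0],[40,[0,0,0.05],0],[40,[0,0,0],0],[40,[0,0,0],0]]' && python3 - <<'E'
from h import *
crop("top","pics/t2.png",130,165,210,225,9)
E
```

```text
clock: 5.95
eef_pos: [532.4, 215.4, 99.9]
eef_rot: [3.141, 0.001, 2.666]
wrist_force: [-0.8, 0.8, -0.1]
finger_gap: 40.4
finger_force: 0.0
```

View pics/t2.png

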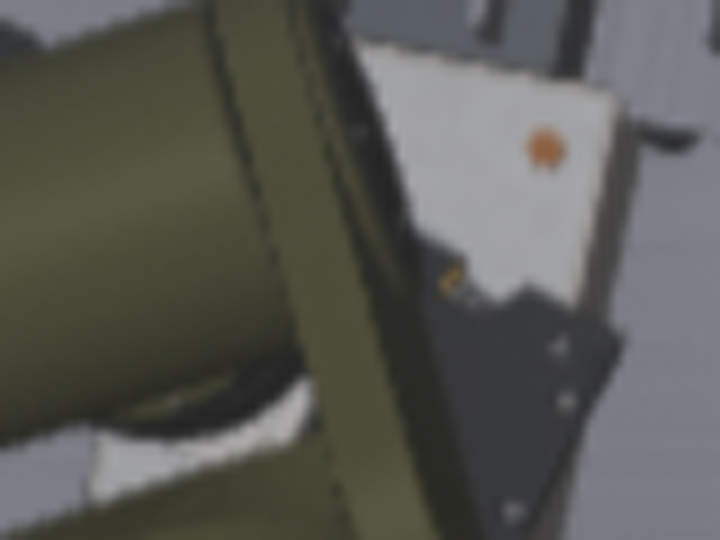

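The arm hides the dial in this view. The forces are clean, so I'll close gently and use the opening and wrist force to tell.

```bash
python3 -m jog '[[30,[0,0,0.05],0],[20,[0,0,0],0],[8,[0,0,0],0],[8,[0,0,0],0],[8,[0,0,0],0],[8,[0,0,0],0],[8,[0,0,0],0],[8,[0,0,0],0]]' 10; python3 -c "
from h import *
print(read_state()['moment'],read_state()['wrist_force'])"
```

```text
clock: 6.8
eef_pos: [532.1, 215.3, 96.6]
eef_rot: [3.142, -0.0, 2.667]
wrist_force: [0.1, 0.5, 0.1]
finger_gap: 8.1
finger_force: 0.0
[ 0.078 -0.109  0.056] [0.098 0.491 0.06 ]
```

```bash
python3 -m jog '[[2,[0,0,0],0],[2,[0,0,0],0],[2,[0,0,0],0]]' 10; python3 - <<'E'
from h import *
s=read_state();print(s['moment'],s['wrist_force'])
crop("scene","pics/s2.png",255,85,355,160,8)
E
```

```text
clock: 7.1
eef_pos: [532.1, 215.3, 96.5]
eef_rot: [3.142, 0.0, 2.667]
wrist_force: [0.0, 0.0, -1.0]
finger_gap: 2.1
finger_force: 0.0
[ 0.033 -0.151  0.021] [ 0.026  0.038 -1.047]
```

View pics/s2.png

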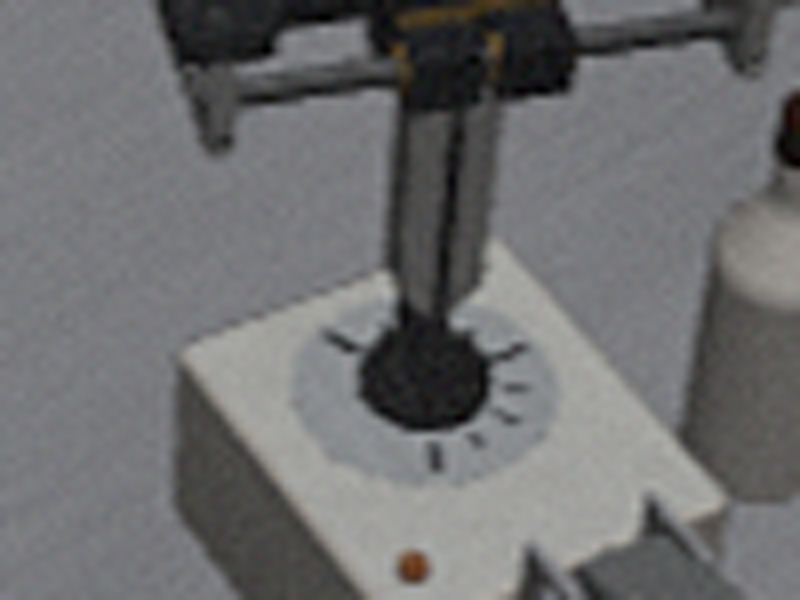

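```bash
python3 - <<'E'
from h import *
for P in((532,215,96.5),(532,215,115),(532,215,93),(532,215,125)):
    p=proj("scene",np.array(P,float));print(P,(p-[255,85]+.5)*8-.5)
print(read_state())
E
```

```text
(532, 215, 96.5) [422.15 362.99]
(532, 215, 115) [426.465 319.473]
(532, 215, 93) [421.346 371.102]
(532, 215, 125) [428.843 295.494]
{'clock': 7.15, 'joints': array([ 0.321,  0.428,  1.54 ,  0.   ,  1.173, -0.775]), 'qd': array([ 0.   , -0.002,  0.001,  0.001, -0.   ,  0.001]), 'effort': array([ -0.001, -58.131, -33.018,   0.039,   0.064,   0.   ]), 'eef_pos': array([532.089, 215.311,  96.581]), 'eef_rot': array([3.142, 0.   , 2.667]), 'wrist_force': array([ 0.098, -0.102, -0.545]), 'moment': array([ 0.099, -0.16 , -0.068]), 'finger_force': 0.0, 'finger_gap': 2.1527876537454933}
```

The fingertips appear near crop (430,305). The commanded TCP should project to (422,363), so the tips look higher than the state says, or sit behind the dial. I'll probe down gently.

```bash
python3 -m jog '[[2,[0,0,0.04],0],[2,[0,0,0],0]]'; python3 - <<'E'
from h import *
im=camera("top")[:,:,::-1]
cv2.imwrite("pics/t3.png",cv2.resize(im[120:270,90:290],None,fx=4,fy=4,interpolation=cv2.INTER_CUBIC))
for z in (96.5,193.5,280):print(z,(proj("top",np.array([532,215,z]))-[90,120])*4)
E
```

```text
clock: 7.35
eef_pos: [531.9, 215.3, 94.2]
eef_rot: [-3.141, -0.0, 2.667]
wrist_force: [-0.1, 0.1, 0.3]
finger_gap: 2.0
finger_force: 0.0
96.5 [308.032 331.707]
193.5 [279.243 317.585]
280 [248.766 302.635]
```

View pics/t3.png

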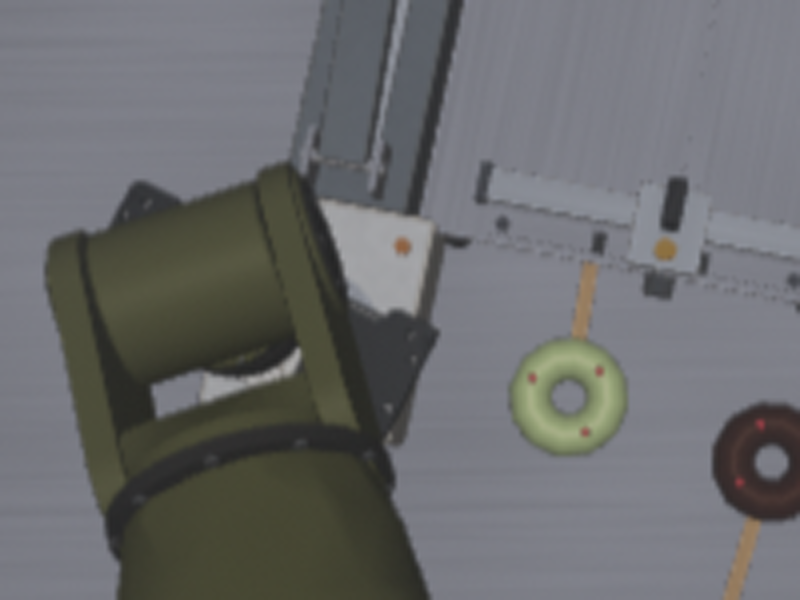

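```bash
for i in 1 2 3 4; do python3 -m jog '[[2,[0,0,0.03],0],[2,[0,0,0],0]]' | egrep 'eef_pos|wrist'; done
```

```text
eef_pos: [532.0, 215.3, 92.8]
wrist_force: [0.4, 0.6, 1.2]
eef_pos: [532.0, 215.3, 91.4]
wrist_force: [-1.1, 0.2, -0.5]
eef_pos: [532.0, 215.3, 89.8]
wrist_force: [0.1, -0.1, 0.2]
eef_pos: [532.0, 215.3, 88.3]
wrist_force: [0.7, 0.1, -0.0]
```

```bash
for i in 1 2 ; do python3 -m jog '[[2,[0,0,0.03],0],[2,[0,0,0],0]]' | egrep 'eef_pos|wrist'; done;  python3 - <<'E'
from h import *
crop("scene","pics/s3.png",255,85,355,160,8)
for P in((532,215,85),(532,215,115),(532,215,125)):
    p=proj("scene",np.array(P,float));print(P,(p-[255,85]+.5)*8-.5)
E
```

```text
eef_pos: [532.0, 215.3, 86.8]
wrist_force: [0.1, 0.7, 0.2]
eef_pos: [532.2, 215.3, 86.3]
wrist_force: [-2.4, -0.7, 8.5]
(532, 215, 85) [419.521 389.503]
(532, 215, 115) [426.465 319.473]
(532, 215, 125) [428.843 295.494]
```

View pics/s3.png

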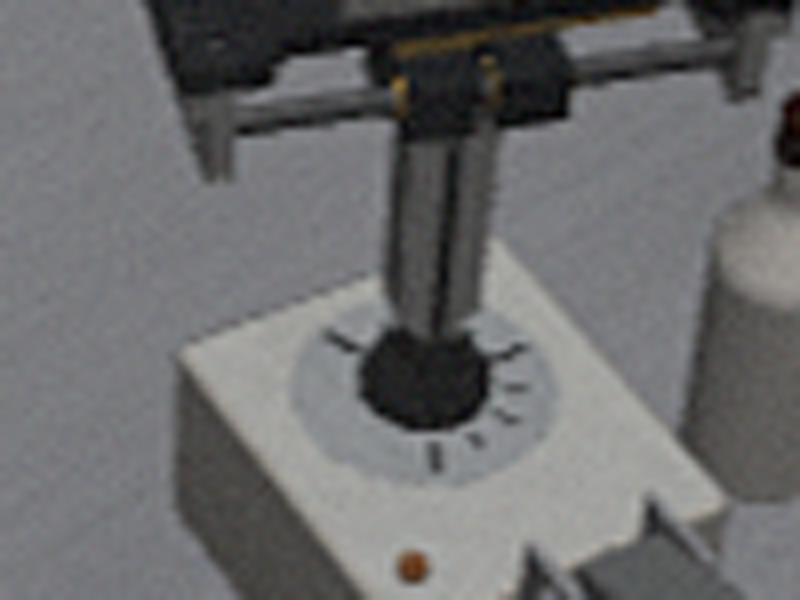

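The tips touch the top of the bar (z 115) at a reported z of 86.5, so the true tips are about 28.5 mm higher than the state says. I'll lift, open, descend to a reported z of 68 and grip.

```bash
python3 -m jog '[[2,[0,0,-0.2],0],[36,[0,0,0],0],[36,[0,0,0],0],[36,[0,0,0],0],[36,[0,0,0],0],[36,[0,0,0.2],0],[36,[0,0,0.1],0],[36,[0,0,0.1],0],[36,[0,0,0],0]]' 10;  python3 -m jog '[[36,[0,0,0.06],0],[36,[0,0,0.06],0],[36,[0,0,0],0]]'|egrep 'pos|wr|gap'
```

```text
clock: 9.55
eef_pos: [531.6, 215.1, 74.5]
eef_rot: [-3.14, -0.001, 2.667]
wrist_force: [0.5, 0.2, -0.3]
finger_gap: 36.1
finger_force: 0.0
eef_pos: [531.9, 215.2, 69.2]
wrist_force: [-0.0, 0.2, -0.8]
finger_gap: 35.9
```

```bash
python3 -m jog '[[20,[0,0,0],0],[8,[0,0,0],0],[8,[0,0,0],0],[8,[0,0,0],0],[8,[0,0,0],0],[8,[0,0,0],0]]' 10; python3 -c "
from h import *
print(read_state()['moment'])"
```

```text
clock: 10.45
eef_pos: [532.7, 216.1, 69.8]
eef_rot: [3.139, 0.001, 2.667]
wrist_force: [4.1, 5.8, -2.5]
finger_gap: 11.8
finger_force: 10.0
[ 1.141 -0.907  0.051]
```

```bash
python3 -m jog '[[8,[0,0.03,0],0],[8,[0,0,0],0],[8,[0,0,0],0]]' 20 | egrep 'pos|rot|wr|gap'; python3 -m jog '[[8,[0,0,0],0.0414],[8,[0,0,0],0.0414],[8,[0,0,0],0.0414],[8,[0,0,0],0.0414],[8,[0,0,0],0.0414],[8,[0,0,0],0.0414],[8,[0,0,0],0.0414],[8,[0,0,0],0.0414],[8,[0,0,0],0.0414],[8,[0,0,0],0.0414],[8,[0,0,0],0],[8,[0,0,0],0],[8,[0,0,0],0]]'; python3 -c "
from h import *
print(read_state()['moment'],read_state()['eef_rot']*57.2958)"
```

```text
eef_pos: [532.7, 216.2, 69.8]
eef_rot: [-3.141, 0.0, 2.667]
wrist_force: [-1.9, -4.3, 4.1]
finger_gap: 12.0
clock: 12.05
eef_pos: [532.6, 216.2, 69.7]
eef_rot: [-3.141, 0.001, 1.366]
wrist_force: [-3.3, -5.1, 4.7]
finger_gap: 11.7
finger_force: 20.0
[-1.059  0.593 -0.059] [-179.975    0.045   78.257]
```

```bash
python3 -m jog '[[30,[0,0,0],0],[30,[0,0,0],0],[30,[0,0,0],0],[30,[0,0,0],0],[30,[0,0,-0.2],0],[30,[0,0,-0.5],0],[30,[0,0,-0.5],0],[40,[-0.5,0.29,0],0],[40,[-0.5,0.29,0],0],[40,[-0.5,0.29,0],0],[40,[-0.5,0.29,0],0],[40,[-0.5,0.29,0],0],[40,[-0.5,0.29,0],0],[40,[-0.5,0.29,0],0],[40,[-0.5,0.29,0],0],[40,[0,0,0],0]]' 20 | egrep 'pos|rot|wr|gap'; python3 -m jog '[[40,[0,0,0],-0.0455],[40,[0,0,0],-0.0455],[40,[0,0,0],-0.0455],[40,[0,0,0],-0.0455],[40,[0,0,0],-0.0455],[40,[0,0,0],-0.0455],[40,[0,0,0],-0.0455],[40,[0,0,0],-0.0455],[40,[0,0,0],-0.0455],[40,[0,0,0],-0.0455],[40,[0,0,0],-0.0455],[40,[0,0,0],0],[40,[0,0,0],0]]'
python3 - <<'E'
from h import *
im=camera("top")[:,:,::-1];cs=camera("scene")[:,:,::-1]
a=cv2.resize(im[178:228,140:195],None,fx=7,fy=7,interpolation=cv2.INTER_CUBIC)
b=cv2.resize(cs[155:225,225:295],(350,350),interpolation=cv2.INTER_CUBIC)
cv2.imwrite("pics/last.png",np.hstack([a,b]))
np.save("b.npy",cs)
E
```

```text
eef_pos: [606.4, -5.6, 130.1]
eef_rot: [3.141, 0.0, 1.363]
wrist_force: [0.6, 0.2, -0.4]
finger_gap: 40.0
clock: 14.95
eef_pos: [605.6, -2.3, 129.9]
eef_rot: [3.141, 0.0, 2.935]
wrist_force: [1.1, -0.7, -0.2]
finger_gap: 40.2
finger_force: 0.0
```

View pics/last.png

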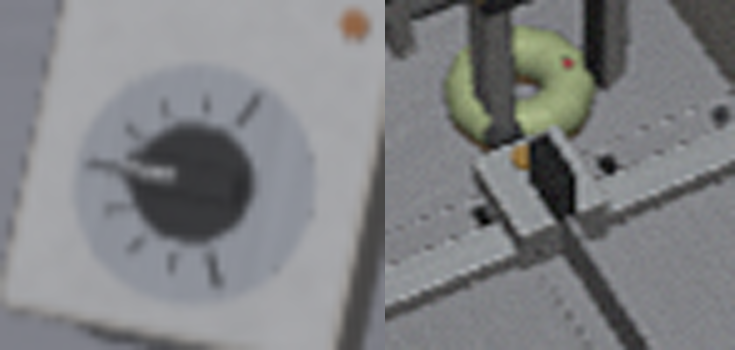

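The pointer now lines up with the long mark 4, at left crop (90–175, 165–173). The right half shows the open fingers above and astride the stop's grip. Next I'll descend and grip.

```bash
python3 -m jog '[[40,[0,0,0.4],0],[40,[0,0,0.4],0],[40,[0,0,0.2],0],[40,[0,0,0.1],0],[40,[0,0,0.08],0],[40,[0,0,0.06],0],[40,[0,0,0],0],[40,[0,0,0],0]]' 10 | egrep 'pos|rot|wr|gap'
```

```text
eef_pos: [605.9, -2.8, 68.0]
eef_rot: [3.141, 0.001, 2.938]
wrist_force: [0.0, 0.0, -0.2]
finger_gap: 40.0
```

```bash
python3 -m jog '[[25,[0,0,0],0],[16,[0,0,0],0],[8,[0,0,0],0],[8,[0,0,0],0],[8,[0,0,0],0],[8,[0,0,0],0],[8,[0,0,0],0]]' 15; python3 -m jog '[[8,[0,0,0],0],[8,[0,0,0],0]]' 30 |egrep 'pos|wr|for'
```

```text
clock: 16.55
eef_pos: [605.7, -2.8, 67.6]
eef_rot: [-3.142, 0.0, 2.939]
wrist_force: [-0.4, -0.8, 0.8]
finger_gap: 12.0
finger_force: 15.0
eef_pos: [605.7, -2.8, 67.6]
wrist_force: [0.4, -0.6, 1.5]
finger_force: 30.0
```

```bash
cat > f.py <<'E'
from h import *
u=np.array([.201,.980,0]);s=read_state();print("s %.2f  F %.2f t %.2f z %.1f gap %.1f"%((s["eef_pos"]-[605.7,-2.8,0])@u,s["wrist_force"]@u,s["clock"],s["wrist_force"][2],s["finger_gap"]))
E
python3 f.py; python3 -m jog '[[8,[0,-0.04,0],0],[8,[0,-0.04,0],0],[8,[0,-0.04,0],0],[8,[0,0,0],0]]' >/dev/null; python3 f.py;python3 -m jog '[[8,[0,-0.04,0],0],[8,[0,-0.04,0],0],[8,[0,-0.04,0],0],[8,[0,-0.04,0],0],[8,[0,-0.04,0],0],[8,[0,0,0],0]]' >/dev/null; python3 f.py
for i in 1 2; do python3 -m jog '[[8,[0,-0.02,0],0],[8,[0,0,0],0]]' >/dev/null; python3 f.py; done
```

```text
s 0.01  F -0.52 t 16.75 z 1.5 gap 12.0
s -5.79  F 0.76 t 17.15 z 1.4 gap 11.6
s -15.96  F 0.38 t 17.75 z 2.1 gap 11.7
s -16.82  F 3.82 t 17.95 z 1.9 gap 11.9
s -17.83  F 3.24 t 18.15 z 2.4 gap 11.8
```

```bash
for i in 1 2 3 4 5; do python3 -m jog '[[8,[0,-0.02,0],0],[8,[0,0,0],0]]' >/dev/null; python3 f.py; done
```

```text
s -18.90  F 3.83 t 18.35 z 2.3 gap 11.9
s -20.13  F 1.37 t 18.55 z 2.7 gap 11.6
s -21.36  F 0.71 t 18.75 z 3.0 gap 11.6
s -22.54  F -0.93 t 18.95 z 3.8 gap 12.0
s -23.43  F -2.56 t 19.15 z 4.4 gap 11.8
```

```bash
for i in 1 2 3 4; do python3 -m jog '[[8,[0,-0.01,0],0],[8,[0,0,0],0],[8,[0,0,0],0]]' >/dev/null; python3 f.py; done
```

```text
s -23.70  F -2.24 t 19.45 z 4.5 gap 11.7
s -23.90  F -0.86 t 19.75 z 4.5 gap 11.8
s -24.28  F 2.58 t 20.05 z 4.9 gap 11.9
s -24.75  F 3.84 t 20.35 z 5.5 gap 11.8
```

```bash
for i in 1 2 3; do python3 -m jog '[[8,[0,0.006,0],0],[8,[0,0,0],0],[8,[0,0,0],0]]' >/dev/null; python3 f.py; done; python3 - <<'E'
from h import *
for n in ("top","scene"):
    camera(n)
    for q in ("donut_a","dial"):
        r=regions_of(n,q)[:1];print(n,q,[(d["conf"],d["rect"]) for d in r])
s=read_state();print(s["wrist_force"],s["qd"],s["clock"])
E
```

```text
s -24.76  F 3.21 t 20.65 z 5.1 gap 11.7
s -24.66  F 0.90 t 20.95 z 5.9 gap 11.7
s -24.50  F 0.45 t 21.25 z 4.9 gap 11.6
top donut_a [(0.79, [229.9, 211.4, 26.7, 48.1])]
top dial [(0.69, [165.8, 204.0, 15.8, 15.8])]
scene donut_a [(0.79, [198.3, 178.2, 35.8, 46.2])]
scene dial [(0.59, [307.8, 129.9, 17.3, 19.8])]
[-0.618  0.055  5.195] [ 0.002 -0.002 -0.001  0.001  0.002  0.   ] 21.55
```

```bash
python3 f.py; python3 -c "
from cell import *
print(sign_off())"
```

```text
s -24.49  F -0.07 t 21.55 z 5.2 gap 11.9
the job is handed in; nothing more can be done
None
```

The job is handed in: the dial is on 4, and the bag stop is held by its grip at rest in the far notch, with almost no push left on it. I saw nothing else disturbed, but I didn't check every bystander at the end.

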